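# Fit the lens in the detector barrel and lock its retaining ring

## Robot

A 6-joint arm with a two-finger parallel gripper is mounted at the origin on a cart in front of the work surface, level with it; the furniture and walls round the work are solid. World frame = base frame: x ahead of the robot, y to its left, z up, the work surface at z = 0. Lengths are in mm, angles in degrees, forces in N, time in s.
With the tool pointing down it reaches from about 350 to 850 mm from the base axis. Payload 8.1 kg.
Tool frame: the origin (TCP) lies between the finger pads; the fingertips stand 11 mm ahead of it and the grasp point (between the pads) lies 8 mm behind it; z points along the fingers, y is the line along which they close (so a half turn about z gives the same grasp; the last joint's range is limited). The gripper opens to 85 mm and grips with 20 to 120 N. Pads are 22 mm wide; open, the fingers measure 114 mm over their backs; the gripper's body (76 mm by 85 mm) begins 54 mm behind the grasp point. The pads swing forward as they close: fully open they stand 13 mm farther back than shut.
Start: joints at [-72.387, 7.471, 85.268, -0, 87.261, -4.893], TCP at [229.686, -554.301, 242.292] pointing down, gripper open.
Joint ranges: [-169.43, 169.43], [-51.17, 129.36], [1.28, 143.12], [-76.62, 256.62], [0, 156.53], [-152.29, 152.29]. Speed limits (degrees/s): [136.94, 136.94, 159.86, 180, 180, 180].

## Interface

Orientations are given as [roll, pitch, yaw] about the fixed x, y, z axes, in that order (R = Rz(yaw) Ry(pitch) Rx(roll)).
In Python, from bench import r, snapshot, get_calibration gives the robot as it stands.
- The arm moves only by the tool step_arm, never from a script. Its argument "rows" is a list of rows, each a list of 2 entries, a list of its own where there are three numbers: the shift along the tool's x, y, z in mm, then the turn about the tool's z in degrees. In form: [[[tx, ty, tz], yaw], ...]. A call has 1 to 12 rows; each row is the pose to reach, as a shift and turn from the pose commanded when the call began, along the tool's axes at that moment; what a row does not reach only later rows make up. A row lasts 1/10 s, in which the tool goes at most 50 mm and 8.59 degrees, less where a joint would pass 70% of its speed; a pose out of reach is approached as far as the arm can. A call with a gripper value outside its range is refused whole. "fingers" is the opening, from 0 (shut) to 1 (fully open), set as the call begins (left out, the last holds). The fingers move at their own pace and stop on an object; "squeeze" is the grip in N (left out, the last holds). Time passes only in rows, so rows that repeat a pose let the fingers close. It gives the time, the measured TCP pose, the force, the opening and the grip force at its end, in the units of the state.
- r.sense(): the state, without advancing time (a new reading comes with each control period).
- snapshot(name): name is "scene" or "top"; returns the picture (400x640x3 uint8, blue, green, red); there is no depth.
- get_calibration(name): a dict with "fovy" (degrees; the focal length in pixels is half the picture's height over the tangent of half this angle, whatever the lens; pixels are square), "cx", "cy" (the principal point, pixels), "dist" ([k1, k2, p1, p2, k3] as OpenCV has them; the pictures are not rectified), "eye" and "orientation" of the camera in the world. Camera axes: x right, y up, looking along -z (the intrinsics and any distortion apply to the point x, -y, -z); pixel columns grow to the right and rows downward; lengths in mm; the calibration is good to about 2 mm. A picture is of the moment at which its call begins. get_calibration takes no time and is no camera call.
- r.hand_in(): hands the job in; it is judged then, once.
The state is a dict: "time": time; "joint_pos": joint angles; "qd": joint speeds; "joint_efforts": joint torques, N m; "tool_pos": TCP position; "tcp_rot": TCP orientation; "ft_force": force on the tool from outside, world axes, zero at the start; "wrist_torque": the same for the moment, N m; "finger_gap": finger opening in mm; "grip_force": force on a finger pad.
Only numpy, scipy, OpenCV 4.12 (cv2) and the standard library are available. Lean on these libraries where they do the work, as an engineer would, in place of code of your own. Each camera call takes 0.05 s, during which the arm holds its last target. There are 200 camera calls.

## Task

Drop the lens that fits into the barrel, so that it lies flat on the seat inside. Then set the retaining ring on top of it, with its two ears down in the gaps between the barrel's hooks, and turn it clockwise seen from above, about a quarter turn, until both ears are right under the hooks. Let go and leave it locked.

Things in the scene. Friction and masses are not known exactly. Their poses are not given: they have to be found in the camera images.
- barrel: Fixed dark barrel, foot 120 mm across. Origin: underside, on its axis; z up. Bore 52 wide; seat at z 20 mm; mouth flares to 64 at the deck, z 40. Two hooks on the deck on its +y and -y sides, 54 degrees each: lips from 34 mm off the axis, z 50 to 55; posts 48 off. Gaps at +x and -x. Ears enter only clockwise (from above); a stop halts them 8 degrees past the hook's middle. Half a turn looks the same.
- lens: The lens to fit: round glass in a plain aluminium mount, 46 mm in diameter, 21 mm thick, 90 g, lying flat. Origin: centre of its underside; z up. On the barrel's seat its top stands 41 mm above the barrel's origin, 1 mm above the deck.
- wide_lens: Another lens of the same make but 64 mm in diameter, 21 mm thick: too wide for the barrel. Not needed. Origin: centre of its underside.
- ring: Loose aluminium retaining ring, 90 g, flat. Origin: centre of underside; z up. 58 mm across, hole 34, 6 thick; two ears 20 wide reach 43 mm from the axis along +x and -x. Upright finger bar along x to grip across: 48 long, 10 thick (y), z 18 to 44 mm. Half a turn looks the same. On the seated lens its underside is at barrel z 41; its ears then pass 3 mm below the hooks' lips.
Things that resemble listed ones, but are neither listed nor needed, are in the scene too. What is shaped like the ring but black is not meant.

How it is judged:
By the outcome, as a careful person would: the job done as asked, in the order asked, and still so for the second after the job is handed in, with the robot touching nothing.
It also fails if it takes over 50 s, if anything falls off the work surface, if the arm or the gripper's body presses on something with over 40 N, if the wrist force passes 120 N, or if a joint passes its speed limit or range.

## Working session

There is one attempt and no reset: what is moved stays moved. The work goes in short steps, Python scripts to look and compute and a tool call to move; the robot and the scene stay as the last step left them, time stands still between calls to the robot, and variables do not carry over. Pictures are saved under pics/ and viewed, at most 10 in all, crops included, and the job is handed in when it is done.

Besides the shell and the picture viewer there is one more tool, called after ">>>" by a JSON object that holds its "method" and its "body". step_arm: Moves the arm, as the interface text tells. Its arguments: {"type":"object","properties":{"rows":{"type":"array"},"fingers":{"type":"number"},"squeeze":{"type":"number"}},"required":["rows"]}

```bash
mkdir -p pics; ls; python3 - <<'E'
from bench import r, snapshot, get_calibration
import cv2
for n in("scene","top"):
    cv2.imwrite(f"pics/{n}0.png",snapshot(n)); print(get_calibration(n))
print(r.sense())
E
```

```text
pics
{'fovy': 44.18862488395118, 'cx': 307.26573975386077, 'cy': 204.11022977464972, 'dist': array([-0.06894366,  0.        ,  0.        ,  0.        ,  0.        ]), 'eye': array([-189.02881224,  693.17925215,  813.05905714]), 'orientation': array([ 5.15270429e+01,  2.31210552e-02, -1.31553247e+02])}
{'fovy': 47.75727607957161, 'cx': 316.52163048739146, 'cy': 198.26455084628466, 'dist': array([-0.10746583,  0.        ,  0.        ,  0.        ,  0.        ]), 'eye': array([ 299.5494814 ,   74.89041712, 1201.05196924]), 'orientation': array([ 11.15654319,  -1.36026483, -90.12113754])}
{'time': 0.1, 'joint_pos': array([-7.23888191e+01,  7.51128804e+00,  8.53212475e+01,  1.00193577e-03,
        8.72618640e+01, -4.89315564e+00]), 'qd': array([ 0.03134371, -0.13579258, -0.05798226, -0.02222012,  0.00980681,
        0.08637024]), 'joint_efforts': array([ 1.39951382e-03, -5.70952499e+01, -5.01940763e+01, -8.19027764e-05,
        8.24228773e-03,  1.68295287e-05]), 'tool_pos': array([ 229.53684081, -553.85682525,  241.36120772]), 'tcp_rot': array([-1.79906030e+02, -9.04914501e-03,  2.25042804e+01]), 'ft_force': array([-0.56443866,  0.02940452, -0.71944392]), 'wrist_torque': array([ 0.02342123, -0.00056797, -0.03545628]), 'grip_force': 0.0, 'finger_gap': 85.55403389872195}
```

View pics/top0.png

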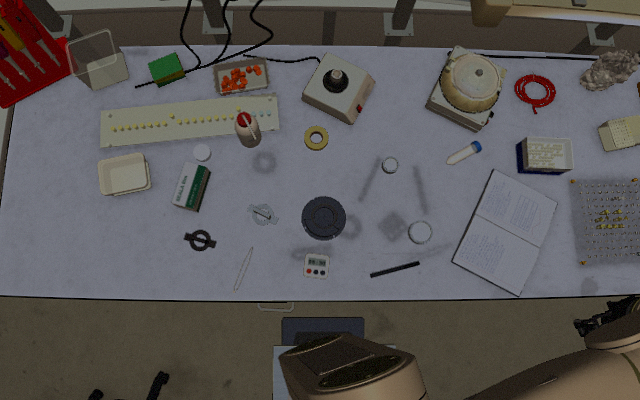

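View pics/scene0.png

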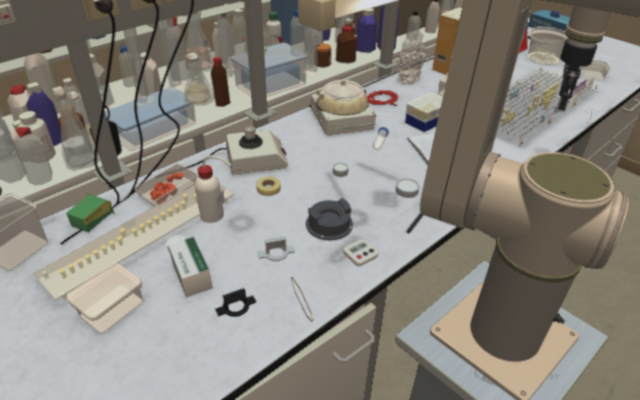

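Top view: barrel at about (323,218), ring (263,214), black decoy (200,240), and two lenses at (390,165), smaller, and (420,232), wider. The scene view shows the same things: barrel (330,218), ring (276,250), lenses (340,169) and (407,187).

```bash
cat > h.py <<'E'
import numpy as np, cv2
from scipy.spatial.transform import Rotation as R
from bench import r, snapshot, get_calibration
def cam(n):
    c=get_calibration(n); f=200/np.tan(np.radians(c["fovy"]/2))
    K=np.array([[f,0,c["cx"]],[0,f,c["cy"]],[0,0,1]])
    M=R.from_euler("xyz",c["orientation"],degrees=True).as_matrix()@np.diag([1,-1,-1])  # cv cam -> world
    return K,np.array(c["dist"]),M,np.array(c["eye"])
def cast(n,uv,z):
    K,d,M,e=cam(n)
    p=cv2.undistortPoints(np.array(uv,float).reshape(-1,1,2),K,d).reshape(-1,2)
    v=np.c_[p,np.ones(len(p))]@M.T
    return e+v*((z-e[2])/v[:,2])[:,None]
def proj(n,P):
    K,d,M,e=cam(n); Rt=M.T
    return cv2.projectPoints(np.array(P,float).reshape(-1,1,3),cv2.Rodrigues(Rt)[0],-Rt@e,K,d)[0].reshape(-1,2)
E
python3 - <<'E'
from h import *
for n,pts in (("top",[(323,218,40),(263,214,20),(390,165,21),(420,232,21)]),("scene",[(330,215,40),(276,250,20),(340,169,21),(407,187,21)])):
    for u,v,z in pts: print(n,cast(n,[(u,v)],z).round(0))
a=cv2.imread("pics/top0.png")[130:270,230:450]; cv2.imwrite("pics/c1.png",cv2.convertScaleAbs(cv2.resize(a,None,fx=3.6,fy=3.6,interpolation=2),alpha=1.6))
a=cv2.imread("pics/scene0.png")[150:280,240:430]; cv2.imwrite("pics/c2.png",cv2.convertScaleAbs(cv2.resize(a,None,fx=4.2,fy=4.2,interpolation=2),alpha=1.4))
E
```

```text
top [[476.  30.  40.]]
top [[490. 188.  20.]]
top [[ 625. -154.   21.]]
top [[ 442. -228.   21.]]
scene [[470.  35.  40.]]
scene [[478. 199.  20.]]
scene [[ 615. -144.   21.]]
scene [[ 433. -219.   21.]]
```

View pics/c1.png

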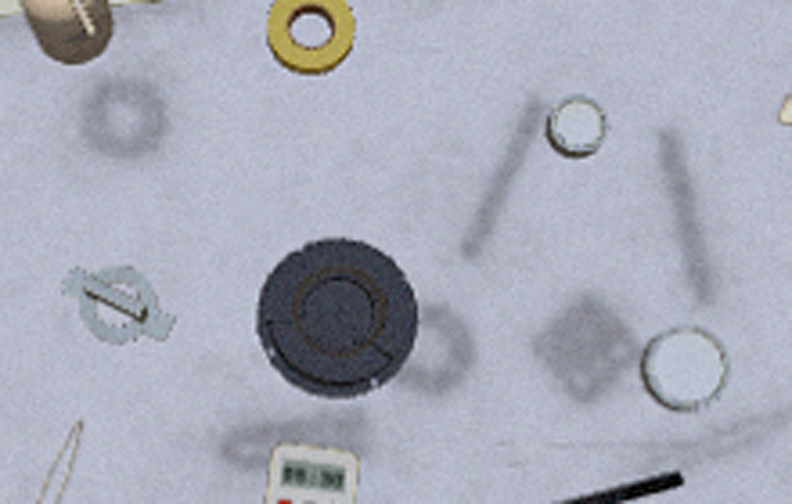

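View pics/c2.png

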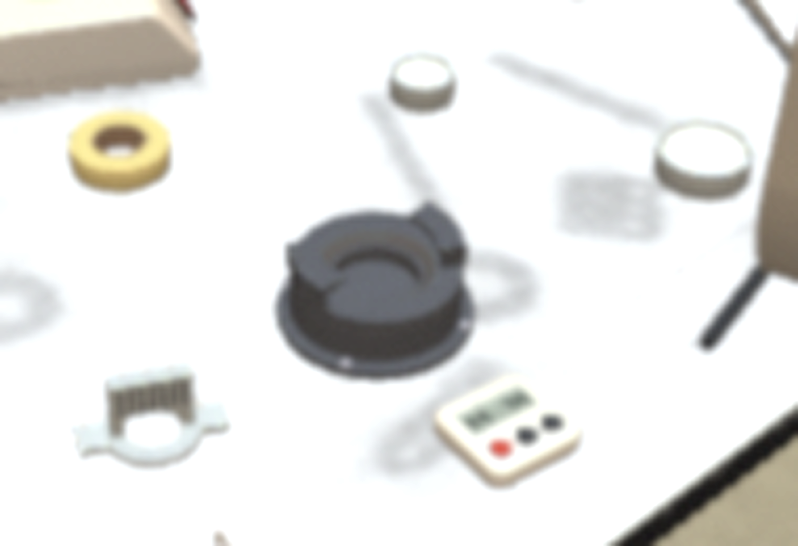

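Crops: barrel mouth (brown flare) is centred near top pixel (324.5,216), ring's bar slants from (254,211) to (270,218), small lens top at (390.5,165). In the scene view the hooks are at about (316,213) and (345,205). Now measure by masks.

```bash
python3 - <<'E'
from h import *
T=cv2.imread("pics/top0.png"); S=cv2.imread("pics/scene0.png")
def crop(I,u,v,s): return I[v-s:v+s,u-s:u+s].astype(int)
# lens: sample values
c=crop(T,390,165,12); print("lens V\n",c.mean(2).astype(int)[::2,::1])
# barrel brown
c=crop(T,323,218,26); rb=c[...,2]-c[...,0]; dark=c.mean(2)<75
print(rb[dark].min(),rb[dark].max())
m=((rb>0)&dark).astype(np.uint8); 
k=cv2.connectedComponentsWithStats(m,connectivity=8); i=1+np.argmax(k[2][1:,4]); print(k[2][i],k[3][i]+[297,192])
# dark outline
cn=max(cv2.findContours(dark.astype(np.uint8),0,1)[0],key=cv2.contourArea); (x,y),rr=cv2.minEnclosingCircle(cn); print("dark",x+297,y+192,rr, cast("top",[(x+297,y+192)],0).round(1))
# ring
c=crop(T,263,214,18); print("ring sat\n",(c[...,0]-c[...,2])[::2]); print(c.mean(2).astype(int)[::2])
b=cv2.convertScaleAbs(cv2.resize(T[190:246,295:351],None,fx=7,fy=7,interpolation=2),alpha=3.2)
b2=cv2.convertScaleAbs(cv2.resize(S[190:246,302:358],None,fx=7,fy=7,interpolation=2),alpha=2.6)
cv2.imwrite("pics/c3.png",np.hstack([b,b2]))
E
```

```text
lens V
 [[117 115 117 112 116 115 119 118 119 122 118 119 117 118 118 117 117 115
  118 113 114 111 117 119]
 [109 111 114 112 112 116 116 114 117 118 119 118 120 119 117 119 119 115
  116 115 115 116 116 122]
 [100 101 109 109 113 113 114 115 102  98  95  92  94  91  95 102 103 114
  114 116 113 116 116 116]
 [ 92  90  96  98 102 109 114  95  81 114 123 121 118 125 124 118  97  81
  103 113 117 117 117 117]
 [ 94  91  98 106 101  92 112 110 121 121 125 122 119 121 122 122 123 112
   99 107 106 120 115 116]
 [ 87  96 101  96  43  99 100 122 119 123 121 119 120 123 121 123 123 123
  109  74 108 113 121 116]
 [ 94 100 109  87  46 100 112 124 122 121 123 126 122 124 124 123 123 126
  108  77  98  99 116 112]
 [ 99 110 111  73  35  77  97  90 122 124 123 124 121 121 125 122 125 123
  114  85 109 122 114 119]
 [107 111 109 114  76  26  54 104  77 116 124 120 120 123 121 119 112  97
  102 108 119 121 119 120]
 [114 118 114 115 116  99  43  37  36  67 107  98 102  98 100  99  91  77
  111 123 119 117 121 122]
 [114 115 115 118 118 118 119 116  84  55  53  45  50  48  63  95 126 121
  120 11
[... 4929 characters left out ...]
  98  99 101  99 103 100 107
  104 102 102 107 101 106  86  96 102 101 110 105 109  94 122 119 118 114]
 [115 116 120 117 118 114 119 121 116 114 116 122 106  93  99 100 103  98
   97 100  98 117  76 120 123 117 118 121  98  98  93 119 119 120 115 119]
 [118 118 118 120 118 118 118 117 115 116 119 117 118 121 118 118 121 121
  121 123 119 121 117 121 117 121 118 121 117 121 120 120 117 120 119 114]
 [117 119 120 118 117 117 115 120 119 118 118 116 121 116 118 118 116 120
  122 119 121 118 118 118 115 115 118 117 118 121 123 119 120 120 119 118]
 [115 120 116 120 119 118 119 113 118 120 118 118 117 117 117 116 120 121
  114 121 119 119 121 122 119 123 119 118 117 119 118 121 121 118 118 115]]
```

View pics/c3.png

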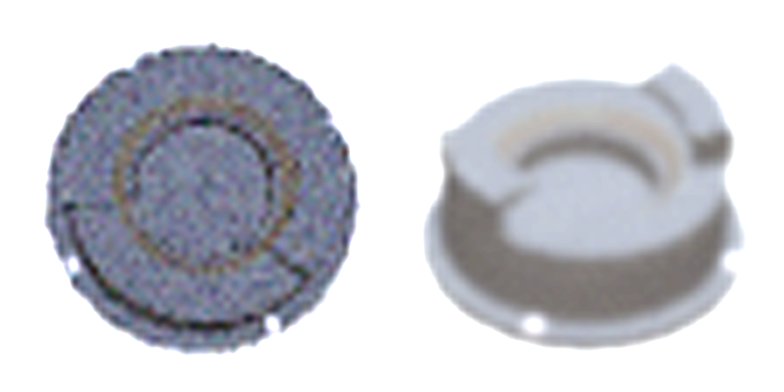

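The enlarged barrel shows the mouth circle centred at about (324.0,215.9) in top. Hook end faces lie at crop (90,207) and (292,268), and in the scene crop the hook corners are at (500,205), (445,140), (670,65) and (728,135). Now cast these.

```bash
python3 - <<'E'
from h import *
print("lens top",cast("top",[(390,164.3)],21).round(1),"scene",cast("scene",[(340.1,167.9)],21).round(1))
B=cast("top",[(324,215.9)],40)[0];print("barrel top",B.round(1))
t=lambda x,y:(295+x/7-.43,190+y/7-.43); s=lambda x,y:(302+(x-392)/7-.43,190+y/7-.43)
for p in [(65,207),(110,207),(275,250),(310,285)]:
    q=cast("top",[t(*p)],50)[0]-B; print("hook top",q.round(1),np.hypot(*q[:2]).round(1),np.degrees(np.arctan2(q[1],q[0])).round(1))
# scene mouth ellipse
print("mouth scene pts",cast("scene",[s(495,140),s(687,160),s(590,105)],40).round(1))
C=np.array([s(500,205),s(535,188),s(445,140),s(670,65),s(645,88),s(728,135),s(695,135)])
Q=cast("scene",C,55); 
for q in Q:
    d=q-B;print("hook scene",q.round(1),np.hypot(*d[:2]).round(1),np.degrees(np.arctan2(d[1],d[0])).round(1))
E=cast("top",[(248.5,207),(276.5,221)],4);d=E[1]-E[0];print("ring",E.mean(0).round(1),np.hypot(*d[:2]),np.degrees(np.arctan2(d[1],d[0])))
E=cast("scene",[(240+82/4.2,150+440/4.2),(240+223/4.2,150+420/4.2)],6);d=E[1]-E[0];print("ring sc",E.mean(0).round(1),np.hypot(*d[:2]),np.degrees(np.arctan2(d[1],d[0])))
E=cast("scene",[(240+108/4.2,150+383/4.2),(240+192/4.2,150+373/4.2)],44);d=E[1]-E[0];print("bar sc",E.mean(0).round(1),np.hypot(*d[:2]),np.degrees(np.arctan2(d[1],d[0])))
E
```

```text
lens top [[ 627.1 -154.    21. ]] scene [[ 619.1 -147.7   21. ]]
barrel top [481.8  27.5  40. ]
hook top [-10.1  52.3  10. ] 53.3 100.9
hook top [-10.1  35.8  10. ] 37.2 105.7
hook top [-25.9 -24.8  10. ] 35.9 -136.3
hook top [-38.9 -37.6  10. ] 54.1 -136.0
mouth scene pts [[507.9  45.8  40. ]
 [454.7   2.7  40. ]
 [500.    6.8  40. ]]
hook scene [467.4  80.8  55. ] 55.2 105.2
hook scene [466.1  65.7  55. ] 41.4 112.4
hook scene [506.   71.4  55. ] 50.2 61.2
hook scene [484.3 -17.2  55. ] 44.7 -86.9
hook scene [480.7  -1.2  55. ] 28.7 -92.3
hook scene [442.4  -4.3  55. ] 50.6 -141.1
hook scene [450.1   4.3  55. ] 39.3 -143.8
ring [492.3 191.    4. ] 84.73945095846068 -116.48772198105897
ring sc [483.1 194.7   6. ] 79.66748862827177 -119.91584780586967
bar sc [484.2 193.7  44. ] 46.3335772421006 -121.49557711210164
```

```bash
cat >> h.py <<'E'
def go(c,t):
    """tool-axis shift and turn from commanded pose c=(x,y,z,yaw) to t"""
    y=np.radians(c[3]); d=np.subtract(t[:3],c[:3])
    return np.round([d[0]*np.cos(y)+d[1]*np.sin(y), d[0]*np.sin(y)-d[1]*np.cos(y), -d[2], -(t[3]-c[3])],1)
E
python3 -c "
from h import *
print(go((229.7,-554.3,242.3,22.5),(625,-152,150,74.5)))"
```

```text
[ 519.2 -220.4   92.3  -52. ]
```

>>> {"method": "step_arm", "body": {"rows": [[[519, -220, 60], -52], [[519, -220, 60], -52], [[519, -220, 60], -52], [[519, -220, 60], -52], [[519, -220, 60], -52], [[519, -220, 60], -52], [[519, -220, 60], -52], [[519, -220, 60], -52], [[519, -220, 60], -52], [[519, -220, 60], -52], [[519, -220, 92], -52], [[519, -220, 92], -52]], "fingers": 1, "squeeze": 40}}

```text
time: 1.3
tool_pos: [626.0, -148.9, 148.0]
tcp_rot: [-179.9, -0.0, 74.7]
ft_force: [-0.4, -0.1, -0.3]
finger_gap: 85.4
grip_force: 0.0
```

>>> {"method": "step_arm", "body": {"rows": [[[0, 0, 40], 0], [[0, 0, 80], 0], [[0, 0, 95], 0], [[0, 0, 95], 0]]}}

```text
time: 1.7
tool_pos: [622.2, -151.6, 51.6]
tcp_rot: [-179.6, -0.0, 74.5]
ft_force: [-0.6, -0.6, 0.3]
finger_gap: 85.3
grip_force: 0.0
```

```bash
python3 - <<'E'
from h import *
st=r.sense(); p=st["tool_pos"]; print(st["time"],p,st["tcp_rot"])
S=snapshot("scene"); T=snapshot("top")
Rm=R.from_euler("xyz",st["tcp_rot"],degrees=True).as_matrix()
out=[]
for n,I in (("scene",S),("top",T)):
    cv2.imwrite(f"pics/{n}1.png",I)
    q=proj(n,p[None])[0]; u0,v0=int(q[0])-28,int(q[1])-28
    a=cv2.convertScaleAbs(cv2.resize(I[v0:v0+56,u0:u0+56],None,fx=7,fy=7,interpolation=2),alpha=1.4)
    for s in (-1,1):  # fingertip inner edges, open
        for dz in (-2,):
            w=proj(n,(p+Rm@np.array([0,s*42.7,dz]))[None])[0]; cv2.circle(a,(int((w[0]-u0+.5)*7),int((w[1]-v0+.5)*7)),3,(0,0,255),-1)
    for pt,col in (((627,-154,21),(0,255,0)),((619,-148,21),(255,0,0))):
        w=proj(n,[pt])[0]; cv2.circle(a,(int((w[0]-u0+.5)*7),int((w[1]-v0+.5)*7)),3,col,-1)
    print(n,u0,v0); out.append(a)
cv2.imwrite("pics/c4.png",np.hstack(out))
E
```

```text
1.7 [ 622.17150128 -151.58146236   51.64390849] [-1.79603158e+02 -1.75541370e-02  7.44987480e+01]
scene 312 129
top 363 135
```

View pics/c4.png

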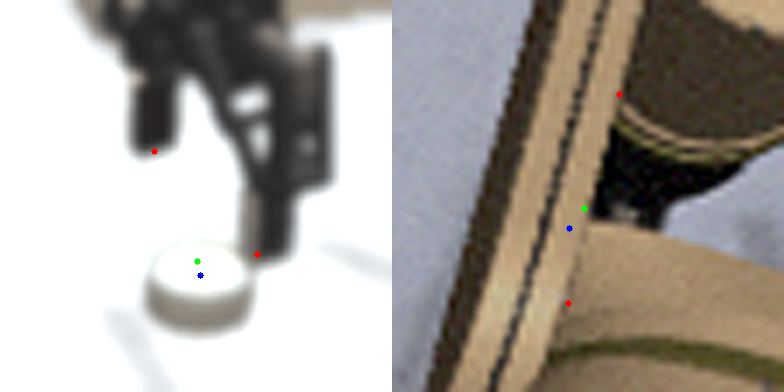

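The scene crop shows the open fingers straddling the lens, with tips at (152,152) and (268,258) and the lens face at about (200,270). My position is good to about 2 mm, so I go down and grip.

>>> {"method": "step_arm", "body": {"rows": [[[2, 1, 15], 0], [[2, 1, 30], 0], [[2, 1, 38], 0], [[2, 1, 38], 0], [[2, 1, 38], 0]]}}

```text
time: 2.3
tool_pos: [626.2, -150.7, 16.9]
tcp_rot: [-180.0, -0.0, 74.5]
ft_force: [-0.7, 0.3, 1.4]
finger_gap: 85.6
grip_force: 0.0
```

>>> {"method": "step_arm", "body": {"rows": [[[0, 0, 0], 0], [[0, 0, 0], 0], [[0, 0, 0], 0], [[0, 0, 0], 0], [[0, 0, 0], 0], [[0, 0, 0], 0], [[0, 0, 0], 0]], "fingers": 0.3, "squeeze": 30}}

```text
time: 3.0
tool_pos: [627.1, -151.0, 18.3]
tcp_rot: [179.9, 0.0, 74.5]
ft_force: [-0.4, 1.0, 5.7]
finger_gap: 44.7
grip_force: 30.8
```

```bash
python3 -c "
from h import *
print(go((626.5,-150.7,17.3,74.5),(482,28.5,120,74.5)))"
```

```text
[ 134.1 -187.1 -102.7   -0. ]
```

>>> {"method": "step_arm", "body": {"rows": [[[0, 0, -20], 0], [[0, 0, -60], 0], [[0, 0, -100], 0], [[0, 0, -103], 0]]}}

```text
time: 3.4
tool_pos: [630.1, -151.9, 127.2]
tcp_rot: [179.4, 0.0, 74.5]
ft_force: [1.0, -0.6, -0.8]
finger_gap: 44.7
grip_force: 31.1
```

>>> {"method": "step_arm", "body": {"rows": [[[25, -35, 0], 0], [[52, -73, 0], 0], [[80, -111, 0], 0], [[108, -150, 0], 0], [[126, -176, 0], 0], [[134, -187, 0], 0], [[134, -187, 0], 0], [[134, -187, 0], 0], [[134, -187, 20], 0], [[134, -187, 35], 0], [[134, -187, 35], 0], [[134, -187, 35], 0]]}}

```text
time: 4.6
tool_pos: [482.4, 27.5, 85.3]
tcp_rot: [-180.0, 0.0, 74.4]
ft_force: [0.5, -0.3, -0.7]
finger_gap: 44.5
grip_force: 31.2
```

```bash
python3 - <<'E'
from h import *
st=r.sense(); p=st["tool_pos"]; print(st["time"],p,st["tcp_rot"])
out=[]
for n in ("scene","top"):
    I=snapshot(n); cv2.imwrite(f"pics/{n}2.png",I)
    q=proj(n,[(480,29,40)])[0]; u0,v0=int(q[0])-28,int(q[1])-32
    a=cv2.convertScaleAbs(cv2.resize(I[v0:v0+56,u0:u0+56],None,fx=7,fy=7,interpolation=2),alpha=2.2)
    print(n,u0,v0,((proj(n,[(p[0],p[1],p[2]-18),(481.8,27.5,40)])-[u0,v0]+.5)*7).round(0)); out.append(a)
cv2.imwrite("pics/c5.png",np.hstack(out))
E
```

```text
4.6 [482.44613524  27.48020184  85.2648418 ] [-1.79961150e+02  1.92752874e-02  7.44389900e+01]
scene 300 180 [[206. 162.]
 [206. 224.]]
top 295 184 [[209. 213.]
 [206. 227.]]
```

View pics/c5.png

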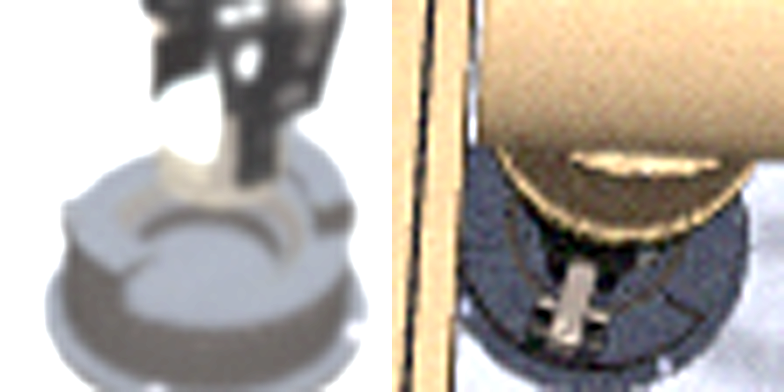

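The scene crop shows the lens held level over the mouth. Its edges are at x 155 and 290 (centre 222), and the mouth centre is about 211, so it needs about 3 mm along tool x. I correct that, then lower and release.

>>> {"method": "step_arm", "body": {"rows": [[[3, 0, 10], 0], [[3, 0, 22], 0], [[3, 0, 32], 0], [[3, 0, 32], 0], [[3, 0, 32], 0]]}}

```text
time: 5.2
tool_pos: [482.2, 31.3, 52.6]
tcp_rot: [-179.9, 0.0, 74.5]
ft_force: [0.3, 0.4, -0.0]
finger_gap: 44.3
grip_force: 31.2
```

>>> {"method": "step_arm", "body": {"rows": [[[0, 0, 0], 0], [[0, 0, 0], 0], [[0, 0, 0], 0], [[0, 0, 0], 0], [[0, 0, 0], 0]], "fingers": 0.75}}

```text
time: 5.7
tool_pos: [483.1, 31.2, 53.6]
tcp_rot: [180.0, -0.0, 74.5]
ft_force: [0.0, 0.1, 0.1]
finger_gap: 64.1
grip_force: 0.0
```

>>> {"method": "step_arm", "body": {"rows": [[[0, 0, -20], 0], [[0, 0, -60], 0], [[0, 0, -100], 0], [[0, 0, -110], 0]]}}

```text
time: 6.1
tool_pos: [485.6, 31.1, 168.6]
tcp_rot: [179.6, -0.1, 74.5]
ft_force: [1.3, 0.2, 0.5]
finger_gap: 63.8
grip_force: 0.0
```

```bash
python3 -c "
from h import *
print(go((482.8,31.4,163.3,74.5),(492,190.5,110,63)))"
```

```text
[155.8 -33.7  53.3  11.5]
```

>>> {"method": "step_arm", "body": {"rows": [[[40, -8, 0], 6], [[85, -18, 0], 11.5], [[125, -27, 0], 11.5], [[150, -32, 0], 11.5], [[156, -34, 20], 11.5], [[156, -34, 45], 11.5], [[156, -34, 53], 11.5], [[156, -34, 53], 11.5], [[156, -34, 53], 11.5]]}}

```text
time: 7.0
tool_pos: [492.1, 190.4, 110.9]
tcp_rot: [180.0, -0.0, 63.0]
ft_force: [0.6, 0.5, 0.6]
finger_gap: 64.0
grip_force: 0.0
```

```bash
python3 - <<'E'
from h import *
st=r.sense(); p=st["tool_pos"]; print(st["time"],p,st["tcp_rot"])
out=[]
for n in ("scene","top"):
    I=snapshot(n); cv2.imwrite(f"pics/{n}3.png",I)
    c=proj(n,[(485,110,30)])[0]; u0,v0=int(c[0])-56,int(c[1])-52
    a=cv2.convertScaleAbs(cv2.resize(I[v0:v0+112,u0:u0+112],None,fx=3.5,fy=3.5,interpolation=2),alpha=1.5)
    print(n,u0,v0,((proj(n,[p,(492,190.5,44)])-[u0,v0]+.5)*3.5).round(0)); out.append(a)
cv2.imwrite("pics/c6.png",np.hstack(out))
E
```

```text
7.0 [492.0690321 190.4411089 110.9033941] [ 1.79985369e+02 -1.27553234e-02  6.29771694e+01]
scene 246 176 [[ 98. 140.]
 [102. 218.]]
top 236 163 [[ 81. 156.]
 [ 90. 172.]]
```

View pics/c6.png

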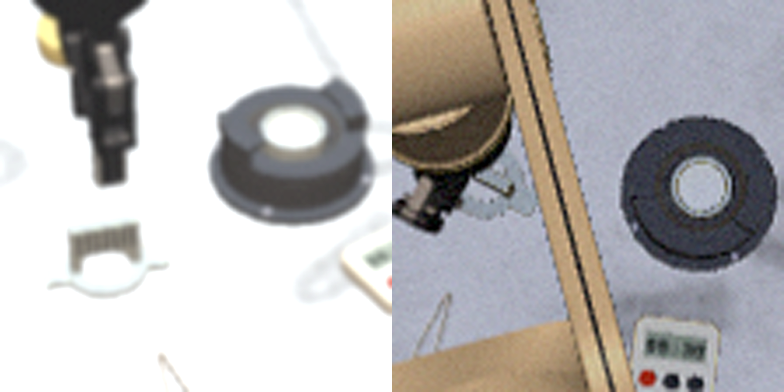

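Lens sits flat in the barrel: top crop (700,186) shows it centred, and the scene crop shows it level. The ring's bar is at scene crop (103,230), with the same scene bias as before, so I trust the top measurement. Going down to grip the bar.

>>> {"method": "step_arm", "body": {"rows": [[[0, 0, 35], 0], [[0, 0, 65], 0], [[0, 0, 82], 0], [[0, 0, 82], 0], [[0, 0, 82], 0]]}}

```text
time: 7.6
tool_pos: [492.5, 190.7, 29.4]
tcp_rot: [180.0, -0.0, 63.0]
ft_force: [0.0, 0.4, 0.0]
finger_gap: 64.0
grip_force: 0.0
```

>>> {"method": "step_arm", "body": {"rows": [[[0, 0, 0], 0], [[0, 0, 0], 0], [[0, 0, 0], 0], [[0, 0, 0], 0], [[0, 0, 0], 0], [[0, 0, 0], 0], [[0, 0, 0], 0], [[0, 0, 0], 0]], "fingers": 0, "squeeze": 45}}

```text
time: 8.4
tool_pos: [492.6, 190.8, 29.2]
tcp_rot: [179.9, -0.1, 63.0]
ft_force: [0.4, -0.9, 6.3]
finger_gap: 9.3
grip_force: 45.4
```

```bash
python3 - <<'E'
from h import *
I=cv2.imread("pics/top3.png"); u0,v0=300,190
c=I[v0:v0+56,u0:u0+50].astype(int)
m=(cv2.GaussianBlur(c.astype(np.float32).mean(2),(3,3),0)>75).astype(np.uint8)
n,l,s,ce=cv2.connectedComponentsWithStats(m); 
for i in range(1,n):
    if 60<s[i,4]<600: q=ce[i]+[u0,v0]; print(s[i],q,cast("top",[q],41).round(1))
d=((c.mean(2)<70)).astype(np.uint8); k=max(cv2.findContours(d,0,1)[0],key=cv2.contourArea)
k=k.reshape(-1,2); print("extent",k.min(0)+[u0,v0],k.max(0)+[u0,v0])
print("proj foot extents for B: ");th=np.radians(np.arange(0,360,10))
B=(481.8,27.5)
for rr,z in ((60,3),(55,40)):
    P=proj("top",np.c_[B[0]+rr*np.cos(th),B[1]+rr*np.sin(th),0*th+z]); print(rr,P.min(0).round(1),P.max(0).round(1))
E
python3 -c "
from h import *
print(go((492.4,190.6,28.3,63),(482,28,140,164.5)))"
```

```text
[ 16  18  17  17 225] [323.87111111 215.76444444] [[482.   27.8  41. ]]
extent [301 196] [345 239]
proj foot extents for B: 
60 [301.1 196.1] [345.8 240.4]
55 [302.8 195.2] [345.1 237. ]
[-149.6   64.6 -111.7 -101.5]
```

>>> {"method": "step_arm", "body": {"rows": [[[0, 0, -20], 0], [[0, 0, -60], 0], [[0, 0, -100], 0], [[0, 0, -112], 0]]}}

```text
time: 8.8
tool_pos: [494.0, 191.3, 145.0]
tcp_rot: [179.7, -0.3, 63.0]
ft_force: [0.6, -0.7, -0.5]
finger_gap: 9.2
grip_force: 44.3
```

>>> {"method": "step_arm", "body": {"rows": [[[-20, 9, 0], -8.5], [[-45, 19, 0], -17], [[-70, 30, 0], -25.5], [[-95, 41, 0], -34], [[-120, 52, 0], -42.5], [[-140, 60, 0], -51], [[-149.5, 64.5, 0], -59.5], [[-149.5, 64.5, 0], -68], [[-149.5, 64.5, 0], -76.5], [[-149.5, 64.5, 0], -85], [[-149.5, 64.5, 0], -93.5], [[-149.5, 64.5, 0], -101.5]]}}

```text
time: 10.0
tool_pos: [480.6, 28.2, 139.1]
tcp_rot: [-180.0, -0.1, 164.8]
ft_force: [0.3, -0.2, -2.2]
finger_gap: 9.1
grip_force: 44.3
```

>>> {"method": "step_arm", "body": {"rows": [[[0, 0, 20], 0], [[0, 0, 40], 0], [[0, 0, 50], 0], [[0, 0, 50], 0], [[0, 0, 50], 0]]}}

```text
time: 10.5
tool_pos: [481.3, 28.2, 90.3]
tcp_rot: [-180.0, -0.0, 164.5]
ft_force: [-0.4, 0.7, -0.8]
finger_gap: 8.9
grip_force: 44.3
```

```bash
python3 - <<'E'
from h import *
st=r.sense(); p=st["tool_pos"]; print(st["time"],p,st["tcp_rot"])
out=[]
for n in ("scene","top"):
    I=snapshot(n); cv2.imwrite(f"pics/{n}4.png",I)
    c=proj(n,[(482,28,60)])[0]; u0,v0=int(c[0])-28,int(c[1])-28
    a=cv2.convertScaleAbs(cv2.resize(I[v0:v0+56,u0:u0+56],None,fx=7,fy=7,interpolation=2),alpha=1.4 if n=="top" else 1.2)
    b=np.radians(st["tcp_rot"][2]); ex=np.array([np.cos(b),np.sin(b),0])
    tips=np.array([p+[0,0,-29+6]+s*43*ex for s in(-1,1)])
    print(n,u0,v0,((proj(n,np.vstack([tips,[(482,28,40)]]))-[u0,v0]+.5)*7).round(0).tolist()); out.append(a)
cv2.imwrite("pics/c7.png",np.hstack(out))
E
```

```text
10.5 [481.26599382  28.19705757  90.33021669] [-1.79994697e+02 -3.28106372e-02  1.64506104e+02]
scene 300 177 [[151.0, 119.0], [267.0, 256.0], [204.0, 245.0]]
top 296 186 [[231.0, 91.0], [169.0, 316.0], [198.0, 212.0]]
```

View pics/c7.png

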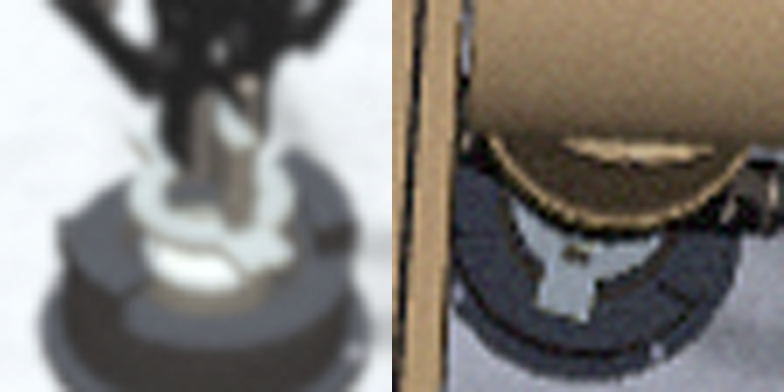

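Top crop: near ear tip at (173,314), against a prediction of (169,316), so the ring is centred within about 1.5 mm and the ears point into the gaps. Lowering onto the lens.

>>> {"method": "step_arm", "body": {"rows": [[[0, 0, 6], 0], [[0, 0, 12], 0], [[0, 0, 16], 0], [[0, 0, 18], 0], [[0, 0, 19], 0], [[0, 0, 19.5], 0], [[0, 0, 19.5], 0]]}}

```text
time: 11.3
tool_pos: [481.4, 28.2, 70.9]
tcp_rot: [180.0, 0.0, 164.5]
ft_force: [-0.4, -0.3, -0.9]
finger_gap: 9.2
grip_force: 44.3
```

>>> {"method": "step_arm", "body": {"rows": [[[0, 0, 0.5], 0], [[0, 0, 1], 0], [[0, 0, 1], 0]]}}

```text
time: 11.6
tool_pos: [481.6, 28.1, 70.2]
tcp_rot: [180.0, 0.0, 164.5]
ft_force: [-1.1, 0.7, 2.4]
finger_gap: 9.0
grip_force: 44.8
```

>>> {"method": "step_arm", "body": {"rows": [[[0, 0, 0], 8], [[0, 0, 0], 16], [[0, 0, 0], 24], [[0, 0, 0], 32], [[0, 0, 0], 40], [[0, 0, 0], 45], [[0, 0, 0], 45]]}}

```text
time: 12.3
tool_pos: [481.8, 28.1, 70.2]
tcp_rot: [180.0, 0.0, 119.4]
ft_force: [-0.4, 0.7, 1.8]
finger_gap: 9.2
grip_force: 44.8
```

>>> {"method": "step_arm", "body": {"rows": [[[0, 0, 0], 8], [[0, 0, 0], 16], [[0, 0, 0], 24], [[0, 0, 0], 32], [[0, 0, 0], 40], [[0, 0, 0], 45], [[0, 0, 0], 45], [[0, 0, 0], 45]]}}

```text
time: 13.1
tool_pos: [481.8, 28.1, 70.2]
tcp_rot: [179.9, -0.0, 74.8]
ft_force: [0.2, -0.9, 4.1]
finger_gap: 9.1
grip_force: 45.0
```

```bash
python3 - <<'E'
from h import *
st=r.sense(); print(st["time"],st["tool_pos"],st["tcp_rot"],st["wrist_torque"],st["ft_force"])
E
```

```text
13.1 [481.82733439  28.14666707  70.23139949] [ 1.79945624e+02 -1.47241805e-02  7.47542693e+01] [0.02090351 0.01270768 0.00576589] [ 0.15555216 -0.85743993  4.11076966]
```

>>> {"method": "step_arm", "body": {"rows": [[[0, 0, 0], 3], [[0, 0, 0], 6], [[0, 0, 0], 6]]}}

```text
time: 13.4
tool_pos: [481.8, 28.2, 70.2]
tcp_rot: [180.0, -0.0, 68.6]
ft_force: [-0.6, 0.6, 4.7]
finger_gap: 9.1
grip_force: 45.1
```

```bash
python3 -c "
from h import *
st=r.sense(); print(st['tcp_rot'],st['wrist_torque'],st['ft_force'],st['joint_efforts'][5])"
```

```text
[ 1.79951682e+02 -1.91093411e-02  6.86357815e+01] [ 0.03405626  0.0233692  -0.06050092] [-0.5869604   0.59038635  4.70389028] 0.9047218970954418
```

>>> {"method": "step_arm", "body": {"rows": [[[0, 0, 0], 2], [[0, 0, 0], 4], [[0, 0, 0], 4]]}}

```text
time: 13.7
tool_pos: [482.1, 27.9, 70.2]
tcp_rot: [179.9, -0.0, 64.7]
ft_force: [1.7, -1.6, 3.3]
finger_gap: 9.1
grip_force: 44.9
```

```bash
python3 -c "
from h import *
st=r.sense(); print(st['tcp_rot'],st['wrist_torque'],st['ft_force'],st['joint_efforts'][5])"
```

```text
[ 1.79911753e+02 -1.54417293e-02  6.46736392e+01] [-0.14522671 -0.36428911  0.103199  ] [ 1.70717346 -1.64427477  3.28569105] 0.7674196735024452
```

>>> {"method": "step_arm", "body": {"rows": [[[0, 0, 0], 1.5], [[0, 0, 0], 1.5], [[0, 0, 0], 1.5]]}}

```text
time: 14.0
tool_pos: [482.0, 28.0, 70.3]
tcp_rot: [179.9, -0.0, 63.1]
ft_force: [3.2, -2.0, 3.8]
finger_gap: 9.3
grip_force: 50.0
```

```bash
python3 -c "
from h import *
st=r.sense(); print(st['tcp_rot'],st['wrist_torque'],st['ft_force'],st['joint_efforts'][5])"
```

```text
[ 1.79914202e+02 -1.00365443e-02  6.31033082e+01] [-0.39300385 -0.58415066  0.90976913] [ 3.17447512 -1.98628091  3.84358728] 0.9319578297436237
```

The stop is felt at about 65° yaw, so the hook's middle is at about 73°. I ease back to just past the middle and release.

>>> {"method": "step_arm", "body": {"rows": [[[0, 0, 0], -3], [[0, 0, 0], -6], [[0, 0, 0], -8], [[0, 0, 0], -8], [[0, 0, -0.5], -8], [[0, 0, -0.5], -8]]}}

```text
time: 14.6
tool_pos: [481.2, 28.4, 70.2]
tcp_rot: [-180.0, -0.0, 71.0]
ft_force: [0.5, 0.1, 4.9]
finger_gap: 9.5
grip_force: 45.1
```

>>> {"method": "step_arm", "body": {"rows": [[[0, 0, 0], 0], [[0, 0, 0], 0], [[0, 0, 0], 0], [[0, 0, 0], 0], [[0, 0, 0], 0]], "fingers": 0.4}}

```text
time: 15.1
tool_pos: [481.1, 28.2, 70.1]
tcp_rot: [-180.0, 0.0, 71.0]
ft_force: [1.2, -0.9, 0.4]
finger_gap: 34.1
grip_force: 0.0
```

>>> {"method": "step_arm", "body": {"rows": [[[0, 0, -15], 0], [[0, 0, -50], 0], [[0, 0, -90], 0], [[0, 0, -120], 0], [[-30, 110, -120], 0], [[-30, 110, -120], 0], [[-30, 110, -120], 0], [[-30, 110, -120], 0], [[-30, 110, -120], 0]]}}

```text
time: 16.0
tool_pos: [575.0, -35.8, 189.7]
tcp_rot: [-179.9, 0.0, 71.0]
ft_force: [-0.8, -0.3, 0.2]
finger_gap: 34.3
grip_force: 0.0
```

```bash
python3 - <<'E'
from h import *
st=r.sense(); print(st["time"],st["tool_pos"])
out=[]
for n in ("scene","top"):
    I=snapshot(n); cv2.imwrite(f"pics/{n}5.png",I)
    c=proj(n,[(482,28,50)])[0]; u0,v0=int(c[0])-28,int(c[1])-28
    out.append(cv2.convertScaleAbs(cv2.resize(I[v0:v0+56,u0:u0+56],None,fx=7,fy=7,interpolation=2),alpha=1.8 if n=="top" else 1.3))
cv2.imwrite("pics/c8.png",np.hstack(out))
E
```

```text
16.0 [575.01746175 -35.79015926 189.73472566]
```

View pics/c8.png

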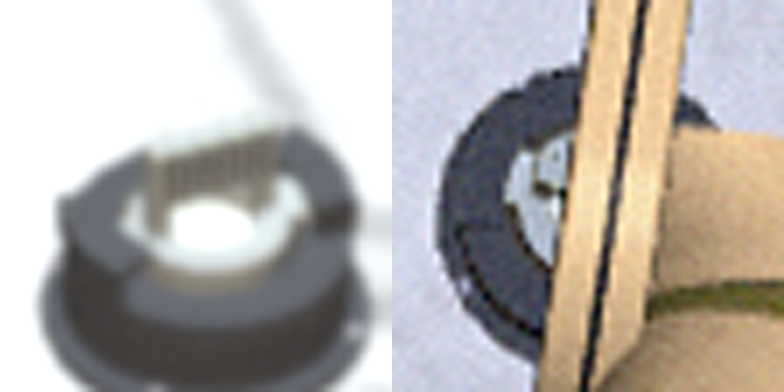

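The scene crop shows the ring flat on the lens, with its bar running hook to hook ((150,155) to (280,135)) and its ears hidden under both hooks. The gripper is clear of everything. Handing in.

```bash
python3 -c "
from bench import r
print(r.hand_in())"
```

```text
the job is handed in; nothing more can be done
None
```

The lens is seated flat in the barrel and the ring sits on it, turned clockwise to the stop, eased back about 6° so both ears are under the hooks, and released; I handed the job in at 16 s but got no verdict back.

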